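# Put up the bench heat shield and hold it for the next heat

### The job

The bench heat shield lies face down on the glassblowing bench: swing its kickstand out until it snaps over centre and stays open, then take the shield by its wooden handle with a light grip and swing it up onto its two rubber feet where it lies. Finish while still holding the handle, the shield straight upright on its feet (not leaning back onto the kickstand), so that it cannot tip either way. Do not press on the thin sheet, and leave the other tools on the bench where they are.

Things in the scene. Friction and masses are not known exactly. Their poses are not given: they have to be found in the camera images.
- shield: Heat shield, loose, about 0.9 kg: 300 mm wide, 280 mm high frame of 16 mm tube round a thin sheet. Origin: bottom edge, mid-width, on the face side. x: across the width; y: from feet to top edge; z: out of the back (handle, kickstand). Starts on its face: z up, y roughly to the robot's left (+y). Upright: y points up, back to the robot's right. Tubes fill z = 0 to 16 mm.
- foot_a (a point): Centre of the foot at the shield's x = -142 mm. Each foot is the rubber-capped round lower end of a side tube, a ball of 8 mm radius (y = 8, z = 8 mm in the shield's frame); the shield rolls up on the two balls, with friction on the bench. Let go upright, it leans back about 9 degrees onto the open kickstand (heavier at the back); tipped the other way it falls on its face.
- foot_b (a point): Centre of the other foot, at the shield's x = +142 mm, 8 mm radius likewise.
- sheet: The shield's thin aluminium sheet, 280 x 244 x 3 mm, fixed to it (same origin and axes); it fills y = 32 to 276, z = 6.5 to 9.5 mm. It dents when fingers press on it. A 22 mm wide steel cross rail over its back at y = 127 mm (top at z = 16 mm) carries the kickstand's hub bracket (50 mm square, top at z = 21 mm).
- handle: Bow handle on the back, at the top, fixed to the shield (same origin and axes): straight round wooden grip, 16 mm thick, 104 mm long, along the shield's x, axis at y = 262, z = 60 mm, on two 10 mm posts at x = +-62 mm. Some 40 mm are free between grip and sheet. A light grip of 20 to 30 N holds it and lets it turn between the fingers; it is hollow: do not squeeze harder than 60 N.
- handle_grip (a point): The middle of the wooden grip, on its axis.
- kickstand (a joint): Kickstand swing, rad. 0: stowed, leg across the back along the shield's +x. It opens towards the feet to a stop at 1.745, where the leg points to the feet and away from the back. A spring over the hub pulls it back to 0 below 0.87 (centre) and snaps it on to the stop above. At 90 mm from the hub it takes just under 2 N to leave 0, less and less up to the centre.
- kick_hub (a point): Hub centre (hub 26 mm across), at x = -12, y = 127, z = 36 mm in the shield's frame. The leg sweeps in a plane tilted 36 degrees out of the sheet: at joint value t it points along (cos t, -0.809 sin t, 0.588 sin t) in the shield's frame.
- kick_tip (a point): Centre of the rubber ball (7 mm radius) at the end of the leg: a straight 10 mm round steel rod, 14 mm thick over its last 24 mm of rubber, 130 mm from hub centre to this point.
- paddle: A wooden paddle lying to the left, 16 mm thick, about 265 mm long. Leave alone.
- jacks: Steel jacks (a big tweezer-like tool), about 210 mm long, lying to the left. Leave alone.
- collar: A short upright steel tube, 38 mm across and 40 mm high, to the right. Leave alone.
- mould: A small dark iron cup mould, 64 mm across and 50 mm high, to the right. Leave alone.

How it is judged (in metres and radians):
On the way, in this order (a step that is already met when the one before it is completed fails the run):
1. the kickstand is swung out over centre to its stop while the shield still lies flat (value of joint kickstand above 1.6 rad and angle between shield's own y axis and vertical above 1.35 rad), for 0.2 s.
2. the shield is being swung up by its handle, kickstand open (angle between shield's own y axis and vertical below 0.9 rad and contact force between the fingers and handle above 1 N and value of joint kickstand above 1.6 rad), for 0.2 s.
At the end, for the whole second after the job is handed in: Fingers still holding the wooden handle (1 N or more); shield at rest on its feet (bottom within 10 mm of the bench, 120 mm of where it lay), within 0.1 rad (5.7 degrees) of upright; kickstand open at its stop (over 1.6 rad), its tip clear of the bench (ball centre above 10 mm) (angle between shield's own y axis and vertical below 0.1 rad and height (world z) of shield below 0.01 m and distance of shield from where it was at the start of the episode below 0.12 m and value of joint kickstand above 1.6 rad and height (world z) of kick_tip above 0.01 m and contact force between the fingers and handle above 1 N and linear speed of shield below 0.03 m/s and angular speed of shield below 0.1 rad/s); the arm keeps its last pose, push and grip.
It fails at once if the fingers press on the thin sheet with more than 10 N (contact force between the fingers and sheet above 10 N).
It fails at once if the fingers squeeze or push the shield (with handle and kickstand) with more than 130 N in all, both fingers together (contact force between the fingers and shield above 130 N).
It fails at once if the shield is flung or falls (angular speed of shield above 3.5 rad/s).
It fails at once if a tool lying by (paddle, jacks, collar or mould) is moved by more than 20 mm (distance of any of paddle, jacks, collar, mould from where it was at the start of the episode above 0.02 m).
It also fails if it takes over 59 s, if anything falls off the work surface, if the arm or the gripper's body presses on something with over 40 N, if the wrist force passes 120 N, or if a joint passes its speed limit or range.

### The arm

A 6-joint arm with a two-finger parallel gripper is mounted at the origin on the work surface. World frame = base frame: x ahead of the robot, y to its left, z up, the work surface at z = 0. Lengths are in mm, angles in rad, forces in N, time in s.
With the tool pointing down it reaches from about 300 to 850 mm from the base axis. Payload 5.4 kg.
Tool frame: the origin (TCP) lies on the centre line of the jaws, within the pads' length; the fingertips stand 17 mm ahead of it and the grasp point (between the pads) lies 2 mm behind it; z points along the fingers, y is the line along which they close (so a half turn about z gives the same grasp; the last joint's range is limited). The gripper opens to 85 mm and grips with 20 to 120 N. Pads are 22 mm wide; open, the fingers measure 114 mm over their backs; the gripper's body (76 mm by 85 mm) begins 54 mm behind the grasp point. The pads swing forward as they close: fully open they stand 13 mm farther back than shut.
Start: joints at [-1.468, 0.158, 1.597, -0, 1.386, -0.21], TCP at [176.917, -547.089, 248.299] pointing down, gripper open.
Joint ranges: [-2.91, 2.91], [-0.94, 2.29], [0.18, 2.7], [-1.29, 4.43], [0.17, 2.64], [-3, 3]. Speed limits (rad/s): [2.57, 2.57, 3.14, 3.14, 3.14, 3.14].

### API

Orientations are given as a unit quaternion [w, x, y, z].
In Python, from bench import manip gives the robot as it stands.
- The arm moves only by the tool move_arm, never from a script. Its arguments are lists of equal length, an entry for each row: "claw": the opening, from 0 (shut) to 1 (fully open); "linear": the shift along the tool's x, y, z in cm, a list of three; "spin": the turn about the tool's z in rad. In form: {"claw": [claw, ...], "linear": [[dx, dy, dz], ...], "spin": [spin, ...]}. A call has 1 to 12 rows; each row is the pose to reach, as a shift and turn from the pose commanded when the call began, along the tool's axes at that moment; what a row does not reach only later rows make up. A row lasts 1/10 s, in which the tool goes at most 50 mm and 8.59 degrees, less where a joint would pass 70% of its speed; a pose out of reach is approached as far as the arm can. A call with a gripper value outside its range is refused whole. The fingers move at their own pace and stop on an object; "grip_force" is the grip in N (left out, the last holds). Time passes only in rows, so rows that repeat a pose let the fingers close. It gives the time, the measured TCP pose, the force, the opening and the grip force at its end, in the units of the state.
- manip.read_state(): the state, without advancing time (a new reading comes with each control period).
- manip.get_image(name): name is "side" or "top"; returns a dict with "pixels" (400x640x3 uint8, red, green, blue), "mtx" (3x3 intrinsics, pixels), "extrinsics" (4x4, takes a point from world to camera coordinates). Camera axes: x right, y down, z forward; pixel columns grow to the right and rows downward; lengths in mm; the calibration is good to about 2 mm. A picture is of the moment at which its call begins. There is no depth.
- manip.finish_job(): hands the job in; it is judged then, once.
The state is a dict: "time": time; "joint_positions": joint angles; "qd": joint speeds; "joint_torque": joint torques, N m; "tool_pos": TCP position; "tool_rot": TCP orientation; "wrist_force": force on the tool from outside, world axes, zero at the start; "torque": the same for the moment, N m; "width": opening from 0.0 (shut) to 1.0 (fully open); "finger_force": force on a finger pad.
Only numpy, scipy, OpenCV 4.12 (cv2) and the standard library are available. Lean on these libraries where they do the work, as an engineer would, in place of code of your own. Each camera call takes 0.05 s, during which the arm holds its last target. There are 200 camera calls.

## Working session

There is one attempt and no reset: what is moved stays moved. The work goes in short steps, Python scripts to look and compute and a tool call to move; the robot and the scene stay as the last step left them, time stands still between calls to the robot, and variables do not carry over. Pictures are saved under pics/ and viewed, at most 10 in all, crops included, and the job is handed in when it is done.

Besides the shell and the picture viewer there is one more tool, called after "Emit:" by a JSON object that holds its "fn" and its "kwargs", one argument or row to a line. move_arm: Moves the arm, as the interface text tells. Its arguments: {"type":"object","properties":{"claw":{"type":"array","items":{"type":"number"}},"linear":{"type":"array","items":{"type":"array","items":{"type":"number"}}},"spin":{"type":"array","items":{"type":"number"}},"grip_force":{"type":"number"}},"required":["claw","linear","spin"]}

```bash
mkdir -p pics
cat > h.py <<'E'
import numpy as np, cv2
from bench import manip
from scipy.spatial.transform import Rotation as R
def img(n,f=None):
    d=manip.get_image(n); p=np.array(d["pixels"],np.uint8)
    if f: cv2.imwrite(f,p[:,:,::-1])
    return p,np.array(d["mtx"]),np.array(d["extrinsics"])
def ray(K,E,u,v):
    d=E[:3,:3].T@np.linalg.solve(K,[u,v,1.]); return -E[:3,:3].T@E[:3,3],d/np.linalg.norm(d)
def onz(K,E,u,v,z):
    c,d=ray(K,E,u,v); return c+d*(z-c[2])/d[2]
def proj(K,E,P):
    q=K@(E[:3,:3]@np.asarray(P,float)+E[:3,3]); return q[:2]/q[2]
def tri(a,b):
    (c1,d1),(c2,d2)=a,b
    s=np.linalg.lstsq(np.c_[d1,-d2],c2-c1,rcond=None)[0]
    p,q=c1+s[0]*d1,c2+s[1]*d2; return (p+q)/2,np.linalg.norm(p-q)
E
python3 - <<'E'
from h import *
for n in("top","side"):
    p,K,E=img(n,f"pics/{n}0.png"); print(n,(-E[:3,:3].T@E[:3,3]).round(),K[0,0],E[:3,:3].round(2).tolist())
s=manip.read_state(); print(s)
E
```

```text
top [ 213.   29. 1646.] 457.0133285859001 [[-0.01, -1.0, -0.01], [-0.98, 0.01, -0.22], [0.22, 0.0, -0.98]]
side [ -146. -1011.   940.] 492.6885272844905 [[0.82, -0.58, -0.0], [-0.33, -0.46, -0.82], [0.47, 0.67, -0.57]]
{'time': 0.1, 'joint_positions': array([-1.46805174e+00,  1.59016490e-01,  1.59812718e+00,  6.56507911e-06,
        1.38619814e+00, -2.10103373e-01]), 'qd': array([ 0.00028717, -0.00076674, -0.00137972,  0.00095498, -0.00026137,
        0.00029571]), 'joint_torque': array([-5.63710491e-04, -3.96990001e+01, -3.32338035e+01, -3.41215000e-04,
        4.16290059e-03, -2.22119070e-06]), 'tool_pos': array([ 176.89274715, -546.5667542 ,  247.38776321]), 'tool_rot': array([-8.73147047e-04,  9.87790411e-01,  1.55786196e-01,  5.01459669e-05]), 'wrist_force': array([-0.05289614,  0.04928901, -0.28528904]), 'torque': array([-0.06587481,  0.00505787, -0.0152069 ]), 'finger_force': 0.0, 'width': 1.0044083457248607}
```

View pics/top0.png

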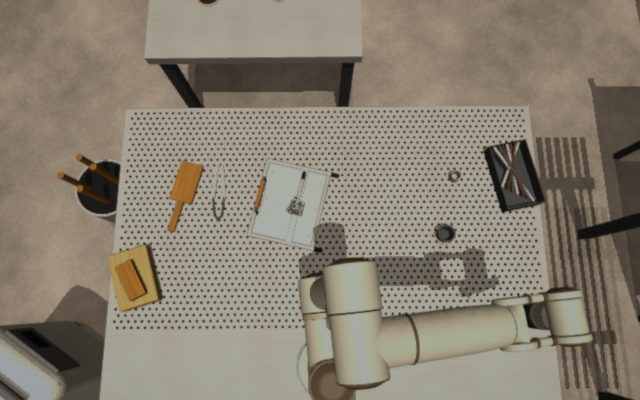

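View pics/side0.png

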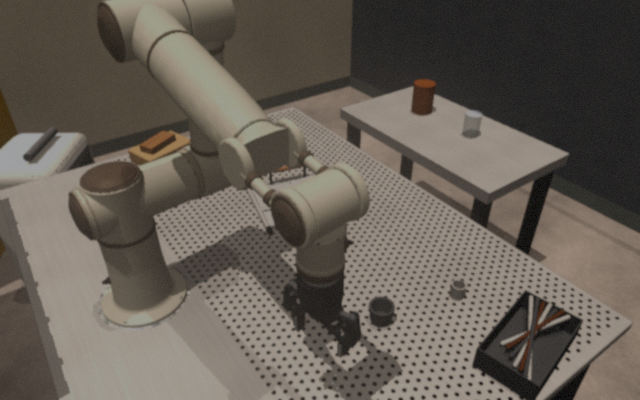

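The top view shows the shield at about (290,205), with its feet at (335,176) and (318,249), the handle at (260,195), the hub at (296,205) and the leg tip at (304,175). In the side view the arm hides most of the shield. I'll measure from the top view.

Run:
```python
from h import *
p,K,E=img("top")
x0,y0=235,145
c=p[y0:y0+120,x0:x0+120]
cv2.imwrite("pics/c1.png",cv2.resize(c,None,fx=5,fy=5,interpolation=cv2.INTER_CUBIC)[:,:,::-1])
h=cv2.cvtColor(c,cv2.COLOR_RGB2HSV)
m=((h[:,:,0]<20)&(h[:,:,1]>130)).astype(np.uint8)
n,l,s,ce=cv2.connectedComponentsWithStats(m)
for i in range(1,n):
    if s[i,4]>15:
        print("orange",s[i],ce[i]+[x0,y0],onz(K,E,*(ce[i]+[x0,y0]),60).round(1), cv2.minAreaRect(np.argwhere(l==i)[:,::-1].astype(np.float32)))
m=(h[:,:,2]<70).astype(np.uint8)
n,l,s,ce=cv2.connectedComponentsWithStats(m)
for i in range(1,n):
    if s[i,4]>12: print("dark",s[i],(ce[i]+[x0,y0]).round(1),onz(K,E,*(ce[i]+[x0,y0]),8).round(1))
```

```text
orange [ 20  35  10  28 107] [259.34579439 193.43925234] [593.1 245.8  60. ] ((24.15544319152832, 48.409324645996094), (4.071892738342285, 28.401451110839844), 14.743562698364258)
dark [67 27  3  7 16] [303.2 175. ] [674.9  91.3   8. ]
dark [96 28  8  5 24] [334.5 175. ] [674.3 -25.2   8. ]
dark [ 79 102   9   8  48] [317.6 249.8] [396.3  39.4   8. ]
dark [ 95 113  25   7  94] [342.6 260.4] [358.  -49.7   8. ]
```

View pics/c1.png

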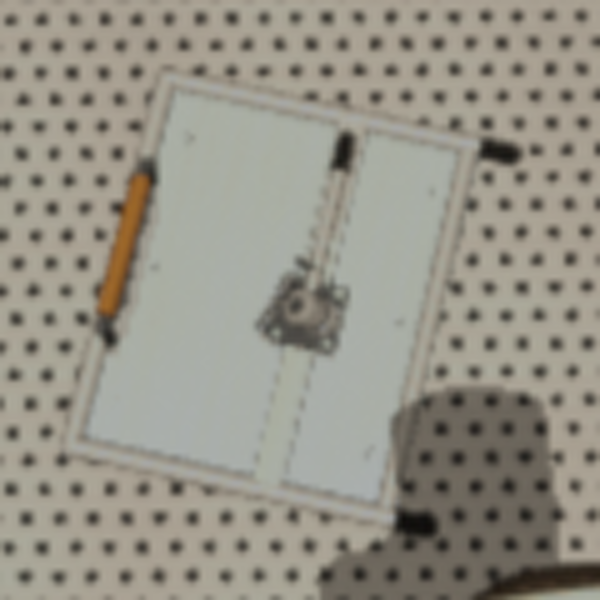

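The crop shows a consistent shield: the feet come out 285 mm apart (284 expected). The handle centre, crop (126,243), and leg tip, crop (343,152), land within 3 mm of the model. Fit: origin ≈ (533,-8), x axis ≈ (0.974,-0.226), y axis ≈ (0.226,0.974). Next I move above the far side of the leg, with the fingers shut and the tool aligned.

Emit:
{"fn": "move_arm", "kwargs": {
  "claw": [0,0,0,0,0,0,0,0,0,0,0,0],
  "linear": [
    [66.1,-49.3,0],
    [66.1,-49.3,0],
    [66.1,-49.3,0],
    [66.1,-49.3,0],
    [66.1,-49.3,0],
    [66.1,-49.3,0],
    [66.1,-49.3,0],
    [66.1,-49.3,0],
    [66.1,-49.3,0],
    [66.1,-49.3,0],
    [66.1,-49.3,0],
    [66.1,-49.3,0]
  ],
  "spin": [0.54,0.54,0.54,0.54,0.54,0.54,0.54,0.54,0.54,0.54,0.54,0.54]
}}

```text
time: 1.35
tool_pos: [523.8, -57.3, 248.2]
tool_rot: [0.0, 0.994, -0.113, -0.0]
wrist_force: [-0.5, -1.3, -0.3]
width: -0.003
finger_force: 0.0
```

```bash
cat >> h.py <<'E'
O=np.array([533,-8,0.]);X=np.array([.974,-.226,0]);Y=np.array([.226,.974,0])
def go(P):  # shift in cm, tool axes, from measured pose to world point P
    s=manip.read_state(); r=R.from_quat(s["tool_rot"],scalar_first=True)
    a=r.as_matrix()[:,0]
    print("t",s["time"],"tcp",s["tool_pos"].round(1),"yaw",np.arctan2(a[1],a[0]).round(3),"shift cm",(r.inv().apply(np.asarray(P)-s["tool_pos"])/10).round(2),"f",s["wrist_force"].round(1),"q",s["joint_positions"].round(2),s["width"].round(2),s["finger_force"])
def W(x,y,z): return O+X*x+Y*y+[0,0,z]
E
python3 -c "
from h import *
go(W(88,158,248))"
```

```text
Traceback (most recent call last):
  File "h.py", line 22, in go
    print("t",s["time"],"tcp",s["tool_pos"].round(1),"yaw",np.arctan2(a[1],a[0]).round(3),"shift cm",(r.inv().apply(np.asarray(P)-s["tool_pos"])/10).round(2),"f",s["wrist_force"].round(1),"q",s["joint_positions"].round(2),s["width"].round(2),s["finger_force"])
                                                                                                                                                                                                                              ^^^^^^^^^^^^^^^^
AttributeError: 'float' object has no attribute 'round'
```

Emit:
{"fn": "move_arm", "kwargs": {
  "claw": [0,0,0,0,0,0,0,0],
  "linear": [
    [8.6,-20.8,0],
    [8.6,-20.8,0],
    [8.6,-20.8,0],
    [8.6,-20.8,0],
    [8.6,-20.8,0],
    [8.6,-20.8,0],
    [8.6,-20.8,0],
    [8.6,-20.8,0]
  ],
  "spin": [0,0,0,0,0,0,0,0]
}}

```text
time: 2.15
tool_pos: [653.3, 122.9, 248.1]
tool_rot: [0.0, 0.993, -0.114, -0.0]
wrist_force: [-0.5, -0.3, 0.4]
width: -0.003
finger_force: 0.0
```

```bash
sed -i 's/s\["width"\].round(2)/s["width"]/' h.py
python3 - <<'E'
from h import *
go(W(88,158,45))
p,K,E=img("side",None); c=p[60:260,200:440]
cv2.imwrite("pics/s1.png",cv2.resize(c,None,fx=3,fy=3,interpolation=cv2.INTER_CUBIC)[:,:,::-1])
for n,P in dict(hub=W(-12,127,36),tip=W(118,127,36),hgrip=W(0,262,60),fa=W(-142,8,8),fb=W(142,8,8)).items(): q=proj(K,E,P);print(n,q.round(1),((q-[200,60])*3).round())
E
```

```text
t 2.15 tcp [653.3 122.9 248.1] yaw -0.228 shift cm [ 0.06 -0.34 20.31] f [-0.5 -0.3  0.4] q [ 0.    0.39  1.32 -0.    1.43  1.8 ] -0.0027485191158337662 0.0
hub [297.4 194.9] [292. 405.]
tip [334.1 186.5] [402. 380.]
hgrip [287.2 167.9] [262. 324.]
fa [270.4 232.3] [211. 517.]
fb [355.5 211.2] [467. 454.]
```

View pics/s1.png

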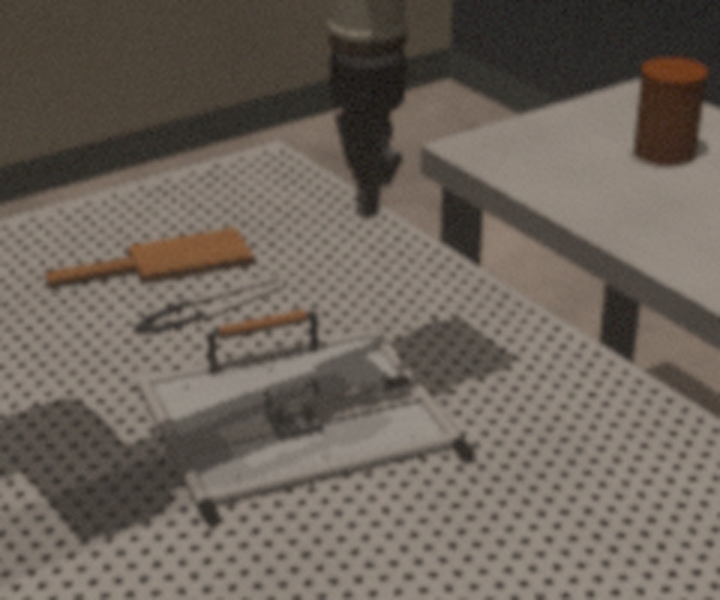

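The side view agrees with the fit: handle at crop (262,324), leg tip (400,380), feet (210,510) and (465,450). Next I descend beside the leg.

Emit:
{"fn": "move_arm", "kwargs": {
  "claw": [0,0,0,0,0,0,0,0],
  "linear": [
    [0,-0.3,5],
    [0,-0.3,10],
    [0,-0.3,15],
    [0,-0.3,18],
    [0,-0.3,20],
    [0,-0.3,20.7],
    [0,-0.3,20.7],
    [0,-0.3,20.7]
  ],
  "spin": [0,0,0,0,0,0,0,0]
}}

```text
time: 3.0
tool_pos: [655.6, 126.4, 43.2]
tool_rot: [-0.0, 0.994, -0.114, 0.001]
wrist_force: [-1.6, 0.1, 0.3]
width: -0.001
finger_force: 0.0
```

Run:
```python
from h import *
go(W(88,158,41))
for t in (0.3,.6,.9,1.0,1.1):
    r=100;print(t,-12+r*np.cos(t),127-.809*r*np.sin(t),36+.588*r*np.sin(t))
```

```text
t 3.0 tcp [655.6 126.4  43.2] yaw -0.228 shift cm [-0.1   0.07  0.22] f [-1.6  0.1  0.3] q [ 0.01  0.6   1.45 -0.    1.08  1.81] -0.000616469452321183 0.0
0.3 83.5336489125606 103.09241528109763 53.37658815168676
0.6 70.53356149096783 81.32042390234164 69.20097743562808
0.9 50.16099682706644 63.628853011136584 82.05962228609602
1.0 42.03023058681398 58.92499732904116 85.47849390670432
1.1 33.35961214255773 54.901324571029875 88.40299277161239
```

Emit:
{"fn": "move_arm", "kwargs": {
  "claw": [0,0,0,0,0,0,0,0,0,0,0,0],
  "linear": [
    [0,1,0.2],
    [0,2,0],
    [-0.2,3,-0.5],
    [-0.4,4,-1.0],
    [-0.7,5,-1.6],
    [-1.0,6,-2.2],
    [-1.6,7,-2.8],
    [-2.2,8,-3.5],
    [-2.6,8.8,-3.8],
    [-3,9.6,-4.1],
    [-3,9.6,-4.1],
    [-3,9.6,-4.1]
  ],
  "spin": [0,0,0,0,0,0,0,0,0,0,0,0]
}}

```text
time: 4.2
tool_pos: [603.4, 39.9, 82.2]
tool_rot: [0.0, 0.994, -0.114, -0.0]
wrist_force: [0.2, -0.1, -0.4]
width: -0.002
finger_force: 0.0
```

Run:
```python
from h import *
go(W(58,62,84))
p,K,E=img("side",None); c=p[120:260,220:420]
cv2.imwrite("pics/s2.png",cv2.resize(c,None,fx=3.5,fy=3.5,interpolation=cv2.INTER_CUBIC)[:,:,::-1])
for n,P in dict(tip_open=W(-34,23,111),tip0=W(118,127,36),hgrip=W(0,262,60),fa=W(-142,8,8),fb=W(142,8,8)).items(): q=proj(K,E,P);print(n,q.round(1),((q-[220,120])*3.5).round())
```

```text
t 4.2 tcp [603.4  39.9  82.2] yaw -0.228 shift cm [ 0.03  0.06 -0.18] f [ 0.2 -0.1 -0.4] q [-0.13  0.41  1.64 -0.    1.09  1.66] -0.0018104242725603891 0.0
tip_open [301.4 193.9] [285. 259.]
tip0 [334.1 186.5] [399. 233.]
hgrip [287.2 167.9] [235. 168.]
fa [270.4 232.3] [176. 393.]
fb [355.5 211.2] [474. 319.]
```

View pics/s2.png

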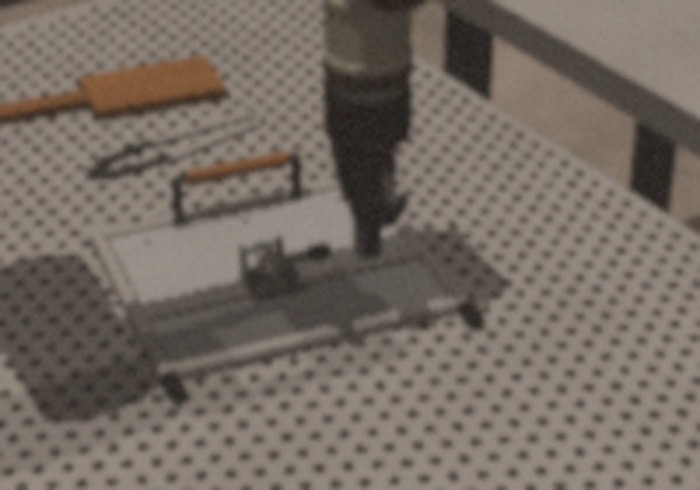

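Run:
```python
from h import *
p,K,E=img("side",None); q,K2,E2=img("top",None)
for t in (.6,.9,1.2,1.4,1.6,1.745):
    P=W(*(np.array([-12,127,36])+122*np.array([np.cos(t),-.809*np.sin(t),.588*np.sin(t)])))
    print(t,((proj(K,E,P)-[220,120])*3.5).round(),((proj(K2,E2,P)-[235,145])*5).round())
a=cv2.resize(p[120:260,220:420],(500,350),interpolation=cv2.INTER_CUBIC)
b=cv2.resize(q[145:265,235:355],(350,350),interpolation=cv2.INTER_CUBIC)
cv2.imwrite("pics/b3.png",np.hstack([b,b*0+0,][:1]+[a[:,50:450]])[:,:,::-1])
```

```text
0.6 [394. 234.] [407. 177.]
0.9 [378. 237.] [429. 211.]
1.2 [352. 243.] [440. 255.]
1.4 [329. 248.] [440. 288.]
1.6 [303. 254.] [434. 321.]
1.745 [283. 258.] [427. 346.]
```

View pics/b3.png

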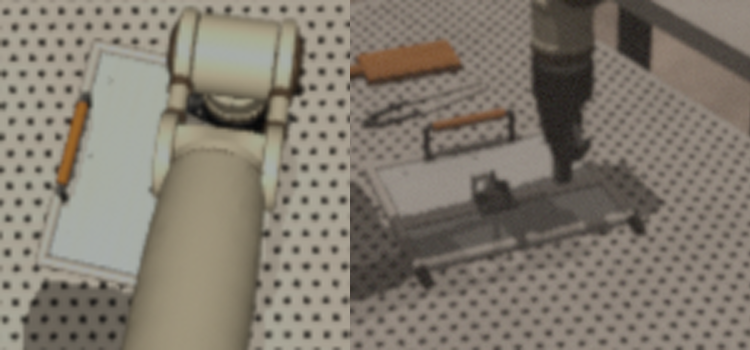

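The side view now has the rubber tip next to the hub, at about the open position; the previous picture caught it mid-snap. Next I triangulate the handle and lift away.

Emit:
{"fn": "move_arm", "kwargs": {
  "claw": [0.6,0.6,0.6,0.6,0.6,0.6,0.6,0.6,0.6,0.6,0.6,0.6],
  "linear": [
    [0,0,-5],
    [0,0,-9],
    [-1,-3,-9],
    [-3,-8,-9],
    [-5.8,-12,-9],
    [-5.8,-16,-9],
    [-5.8,-19.8,-9],
    [-5.8,-19.8,-9],
    [-5.8,-19.8,-9],
    [-5.8,-19.8,-9],
    [-5.8,-19.8,-9],
    [-5.8,-19.8,-9]
  ],
  "spin": [0,0,0,0,0,0,0,0,0,0,0,0]
}}

```text
time: 5.55
tool_pos: [591.8, 245.0, 172.3]
tool_rot: [0.0, 0.993, -0.114, -0.0]
wrist_force: [-0.0, -0.4, 0.4]
width: 0.6
finger_force: 0.0
```

Run:
```python
from h import *
go(W(0,262,58))
p,K,E=img("side",None); q,K2,E2=img("top",None)
def orange(im,x0,x1,y0,y1):
    h=cv2.cvtColor(im[y0:y1,x0:x1],cv2.COLOR_RGB2HSV)
    m=((h[:,:,0]<20)&(h[:,:,1]>120)&(h[:,:,2]>60)).astype(np.uint8)
    n,l,s,ce=cv2.connectedComponentsWithStats(m)
    for i in range(1,n):
        if s[i,4]>10: print(s[i]+[x0,y0,0,0,0],ce[i]+[x0,y0])
orange(p,255,330,155,200)
print(proj(K,E,W(0,262,60)),proj(K,E,W(-52,262,60)),proj(K,E,W(52,262,60)))
orange(q,235,300,145,260)
for t in (1.4,1.745):
    P=W(*(np.array([-12,127,36])+122*np.array([np.cos(t),-.809*np.sin(t),.588*np.sin(t)])))
    print(t,((proj(K,E,P)-[250,140])*3.5).round(),((proj(K2,E2,P)-[235,145])*3).round())
a=cv2.resize(p[140:250,250:370],None,fx=3.5,fy=3.5,interpolation=cv2.INTER_CUBIC)[:360]
b=cv2.resize(q[145:265,235:355],(360,360),interpolation=cv2.INTER_CUBIC)
cv2.imwrite("pics/b4.png",np.hstack([b,a])[:,:,::-1])
```

```text
t 5.55 tcp [591.8 245.  172.3] yaw -0.229 shift cm [-0.   -0.22 11.43] f [-0.  -0.4  0.4] q [ 0.2   0.39  1.47 -0.    1.28  2.  ] 0.5995269722496285 0.0
[287.18128028 167.90300244] [272.72787341 170.89842864] [301.36387757 164.96370073]
1.4 [224. 178.] [264. 173.]
1.745 [178. 188.] [256. 207.]
```

View pics/b4.png

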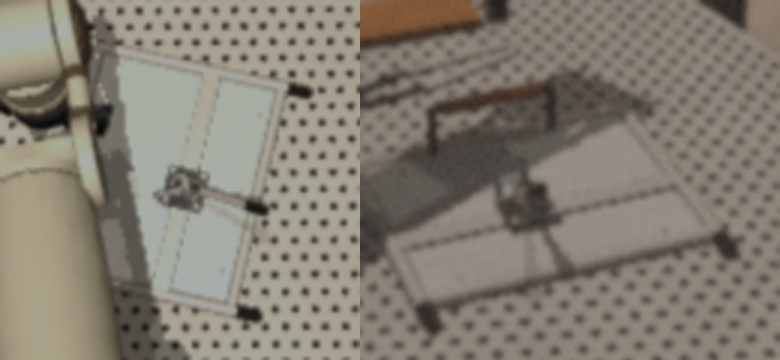

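The top crop has the leg tip at (256,207), exactly where it should be at its stop. The feet haven't moved, and the handle is where predicted in the side view. Now I descend and grip.

Emit:
{"fn": "move_arm", "kwargs": {
  "claw": [0.6,0.6,0.6,0.6,0.6,0.6,0,0,0,0,0,0],
  "linear": [
    [0,-0.1,4],
    [0,-0.1,7],
    [0,-0.1,9],
    [0,-0.1,11],
    [0,-0.1,11.4],
    [0,-0.1,11.4],
    [0,-0.1,11.4],
    [0,-0.1,11.4],
    [0,-0.1,11.4],
    [0,-0.1,11.4],
    [0,-0.1,11.4],
    [0,-0.1,11.4]
  ],
  "spin": [0,0,0,0,0,0,0,0,0,0,0,0],
  "grip_force": 25
}}

```text
time: 6.85
tool_pos: [592.8, 246.1, 60.2]
tool_rot: [0.001, 0.994, -0.113, 0.001]
wrist_force: [-2.7, -4.6, 5.6]
width: 0.176
finger_force: 24.6
```

Run:
```python
from h import *
go(W(0,262,58))
r=np.hypot(254,52);p0=np.arctan2(52,254)
for a in np.radians(np.arange(0,91,6)):
    y=254+0-(r*np.cos(p0+a)-8*a); z=r*np.sin(p0+a)-52
    print(round(np.degrees(a)),"tool y cm %.2f z cm %.2f"%(y/10,-z/10))
```

```text
t 6.85 tcp [592.8 246.1  60.2] yaw -0.227 shift cm [-0.08 -0.09  0.22] f [-2.7 -4.6  5.6] q [ 0.21  0.52  1.53 -0.    1.09  2.01] 0.17648691738968278 24.550873339176178
0 tool y cm -0.00 z cm -0.00
6 tool y cm 0.77 z cm -2.63
12 tool y cm 1.80 z cm -5.17
18 tool y cm 3.10 z cm -7.59
24 tool y cm 4.65 z cm -9.88
30 tool y cm 6.42 z cm -12.00
36 tool y cm 8.41 z cm -13.94
42 tool y cm 10.59 z cm -15.66
48 tool y cm 12.94 z cm -17.16
54 tool y cm 15.43 z cm -18.41
60 tool y cm 18.04 z cm -19.40
66 tool y cm 20.74 z cm -20.12
72 tool y cm 23.50 z cm -20.56
78 tool y cm 26.29 z cm -20.73
84 tool y cm 29.09 z cm -20.60
90 tool y cm 31.86 z cm -20.20
```

Emit:
{"fn": "move_arm", "kwargs": {
  "claw": [0,0,0,0,0,0,0,0,0,0,0,0],
  "linear": [
    [0,0.35,-1.3],
    [0,0.77,-2.6],
    [0,1.25,-3.9],
    [0,1.8,-5.2],
    [0,2.4,-6.4],
    [0,3.1,-7.6],
    [0,3.85,-8.75],
    [0,4.65,-9.9],
    [0,5.5,-10.95],
    [0,6.4,-12.0],
    [0,7.4,-13.0],
    [0,8.4,-13.95]
  ],
  "spin": [0,0,0,0,0,0,0,0,0,0,0,0]
}}

```text
time: 8.05
tool_pos: [572.5, 164.2, 198.4]
tool_rot: [0.0, 0.994, -0.113, -0.0]
wrist_force: [1.6, 0.3, -6.4]
width: 0.177
finger_force: 24.5
```

```bash
cat > look.py <<'E'
from h import *
import sys
go(W(0,262,58))
p,K,E=img("side"); q,K2,E2=img("top")
a=cv2.resize(p[90:250,230:390],(400,400),interpolation=cv2.INTER_CUBIC)
b=cv2.resize(q[145:265,235:355],(400,400),interpolation=cv2.INTER_CUBIC)
cv2.imwrite(sys.argv[1],np.hstack([b,a])[:,:,::-1])
def pr(n,P): print(n,"top",((proj(K2,E2,P)-[235,145])*400/120).round(),"side",((proj(K,E,P)-[230,90])*2.5).round())
a=np.radians(float(sys.argv[2])); f=8-8*a
for n,(x,y,z) in dict(fa=(-142,8,8),fb=(142,8,8),ca=(-142,272,8),cb=(142,272,8),grip=(0,262,60)).items():
    pr(n,W(x,f+(y-8)*np.cos(a)-(z-8)*np.sin(a),8+(y-8)*np.sin(a)+(z-8)*np.cos(a)))
E
python3 look.py pics/b5.png 36
```

```text
t 8.05 tcp [572.5 164.2 198.4] yaw -0.227 shift cm [ 0.05 -8.54 14.03] f [ 1.6  0.3 -6.4] q [ 0.08  0.25  1.59 -0.    1.3   1.87] 0.1770387217430622 24.512106478214264
fa top [287. 350.] side [102. 358.]
fb top [343. 102.] side [316. 305.]
ca top [ 75. 285.] side [ 45. 164.]
cb top [144.  17.] side [251. 124.]
grip top [144. 148.] side [160. 132.]
```

View pics/b5.png

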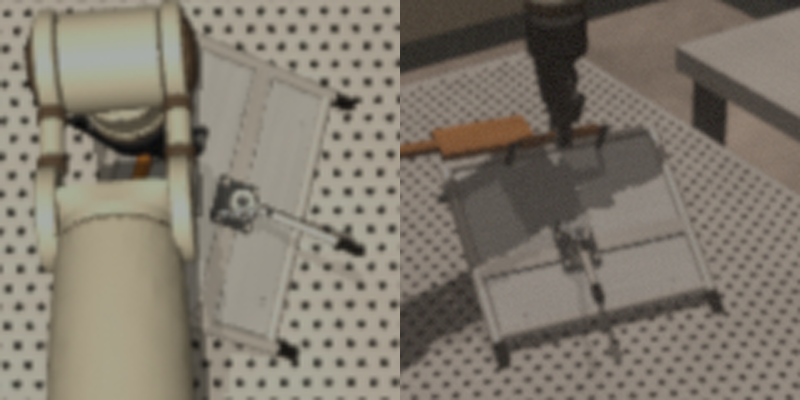

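It's tracking the model: the feet are at top-crop (345,102) and (288,350), as predicted, and the leg is open. I'll continue up.

Emit:
{"fn": "move_arm", "kwargs": {
  "claw": [0,0,0,0,0,0,0,0,0,0,0,0],
  "linear": [
    [0,1.1,-0.85],
    [0,2.2,-1.7],
    [0,3.35,-2.5],
    [0,4.55,-3.2],
    [0,5.8,-3.85],
    [0,7.05,-4.45],
    [0,8.35,-5.0],
    [0,9.65,-5.45],
    [0,11.0,-5.8],
    [0,12.35,-6.15],
    [0,13.7,-6.4],
    [0,15.1,-6.6]
  ],
  "spin": [0,0,0,0,0,0,0,0,0,0,0,0]
}}

```text
time: 9.35
tool_pos: [539.7, 18.1, 268.1]
tool_rot: [-0.001, 0.994, -0.113, 0.002]
wrist_force: [-4.6, 6.3, 13.6]
width: 0.177
finger_force: 27.0
```

Emit:
{"fn": "move_arm", "kwargs": {
  "claw": [0,0,0,0,0,0,0,0,0,0,0,0],
  "linear": [
    [0,1.2,-0.1],
    [0,2.4,-0.15],
    [0,3.5,-0.15],
    [0,4.6,-0.1],
    [0,5.6,0],
    [0,6.5,0.1],
    [0,7.3,0.2],
    [0,7.8,0.3],
    [0,8.1,0.3],
    [0,8.1,0.3],
    [0,8.1,0.3],
    [0,8.1,0.3]
  ],
  "spin": [0,0,0,0,0,0,0,0,0,0,0,0]
}}

```text
time: 10.55
tool_pos: [521.3, -63.4, 268.9]
tool_rot: [0.003, 0.994, -0.114, 0.003]
wrist_force: [-14.8, 1.4, 28.3]
width: 0.169
finger_force: 29.9
```

```bash
python3 look.py pics/b6.png 89
```

```text
t 10.55 tcp [521.3 -63.4 268.9] yaw -0.228 shift cm [ -0.24 -31.96  20.94] f [-14.8   1.4  28.3] q [-0.35  0.01  1.71 -0.    1.41  1.45] 0.1690299318623524 29.853708744049072
fa top [293. 352.] side [104. 362.]
fb top [349. 103.] side [318. 308.]
ca top [290. 318.] side [ 88. 169.]
cb top [356.  27.] side [325. 122.]
grip top [378. 184.] side [228. 174.]
```

View pics/b6.png

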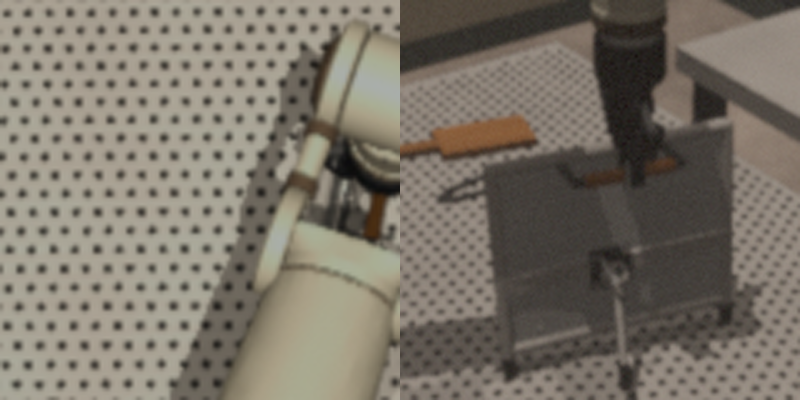

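The shield is upright: handle at side crop (230,172), feet at (110,366) and (325,312). The feet have slid a few mm toward the robot's right. The arm is pressing down with about 28 N, so I'll ease it up slightly and measure the tilt.

Emit:
{"fn": "move_arm", "kwargs": {
  "claw": [0,0,0,0,0,0],
  "linear": [
    [0,0.1,-0.1],
    [0,0.2,-0.2],
    [0,0.3,-0.3],
    [0,0.4,-0.4],
    [0,0.4,-0.5],
    [0,0.4,-0.5]
  ],
  "spin": [0,0,0,0,0,0]
}}

```text
time: 11.25
tool_pos: [520.2, -66.1, 268.9]
tool_rot: [0.001, 0.994, -0.114, 0.002]
wrist_force: [-3.7, 0.8, 7.9]
width: 0.175
finger_force: 27.9
```

```bash
python3 look.py pics/b7.png 87
```

```text
t 11.25 tcp [520.2 -66.1 268.9] yaw -0.228 shift cm [ -0.13 -32.18  21.03] f [-3.7  0.8  7.9] q [-0.36  0.01  1.71 -0.    1.41  1.44] 0.17508582372052883 27.947302758693695
fa top [293. 352.] side [104. 362.]
fb top [349. 103.] side [318. 308.]
ca top [280. 316.] side [ 86. 165.]
cb top [346.  25.] side [322. 119.]
grip top [368. 181.] side [225. 168.]
```

Emit:
{"fn": "move_arm", "kwargs": {
  "claw": [0,0,0,0,0],
  "linear": [
    [0,0,-0.1],
    [0,0,-0.1],
    [0,0,-0.1],
    [0,0,-0.1],
    [0,0,-0.1]
  ],
  "spin": [0,0,0,0,0]
}}

```text
time: 11.85
tool_pos: [520.2, -65.7, 269.0]
tool_rot: [0.001, 0.994, -0.113, 0.001]
wrist_force: [-3.6, 0.0, 7.7]
width: 0.178
finger_force: 27.9
```

Run:
```python
from h import *
go(W(0,0,0))
p,K,E=img("side")
c=p[128:248,255:375]
cv2.imwrite("pics/b8.png",cv2.convertScaleAbs(cv2.resize(c,(600,600),interpolation=cv2.INTER_CUBIC),alpha=1.6)[:,:,::-1])
```

```text
t 11.85 tcp [520.2 -65.7 269. ] yaw -0.227 shift cm [-0.13 -5.94 26.89] f [-3.6  0.   7.7] q [-0.36  0.01  1.71 -0.    1.41  1.44] 0.17811079204009603 27.886889576911926
```

View pics/b8.png

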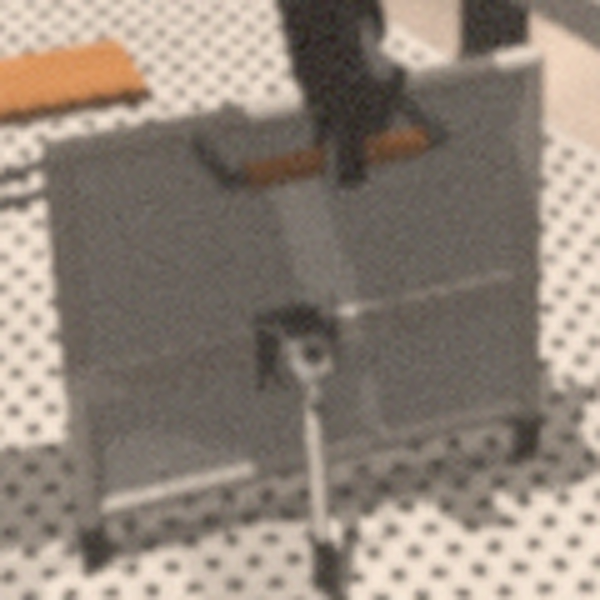

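The last picture shows the top-corner tube centres at about (62,155) and (530,66) and the feet at about (96,553) and (524,445). The handle is gripped and the leg is open, pointing down and back.

Run:
```python
from h import *
p,K,E=img("side")
def s(u,v,z):
    P=onz(K,E,255+u/5-.4,128+v/5-.4,z)-O; return np.array([P@X,P@Y])
fa,fb,ca,cb=s(96,553,8),s(524,445,8),s(62,155,272),s(530,66,272)
print(fa,fb,ca,cb,np.degrees((ca-fa)/264),np.degrees((cb-fb)/264))
for z in (255,262,270):print(z,s(340,155,z))
t=s(327,575,23);print("tip",t)
```

```text
[-140.98791633  -22.83779542] [141.00169394 -22.48214335] [-139.4168625    -6.96606763] [138.14107505 -11.2069199 ] [0.34096498 3.44463264] [-0.6208386   2.44705575]
255 [ 10.31441838 -36.6164208 ]
262 [  5.7710515  -47.79076647]
270 [  0.5786322  -60.56144723]
tip [ -28.03648764 -110.28751499]
```

The tilt is about 3° short of upright: the handle is at shield y −59, and the feet's position calls for −75. I'll correct it gently.

Emit:
{"fn": "move_arm", "kwargs": {
  "claw": [0,0,0,0,0,0,0,0,0,0,0,0],
  "linear": [
    [0,0.15,0],
    [0,0.3,0],
    [0,0.45,0.1],
    [0,0.6,0.1],
    [0,0.75,0.1],
    [0,0.9,0.2],
    [0,1.05,0.2],
    [0,1.2,0.2],
    [0,1.3,0.2],
    [0,1.3,0.2],
    [0,1.3,0.2],
    [0,1.3,0.2]
  ],
  "spin": [0,0,0,0,0,0,0,0,0,0,0,0]
}}

```text
time: 13.15
tool_pos: [517.2, -78.5, 266.7]
tool_rot: [0.001, 0.994, -0.113, 0.001]
wrist_force: [-2.9, 0.4, 6.8]
width: 0.172
finger_force: 28.1
```

Run:
```python
from h import *
go(W(0,0,0))
p,K,E=img("side")
g=cv2.cvtColor(p,cv2.COLOR_RGB2GRAY)
# dark rubber feet & their lower ends, near the last seen pixels
for u0,v0 in ((274,238),(359,217),(320,242)):
    w=g[v0-12:v0+13,u0-9:u0+10]; m=(w<32).astype(np.uint8)
    n,l,s,c=cv2.connectedComponentsWithStats(m)
    for i in range(1,n):
        if s[i,4]>6: print((u0,v0),s[i]+[u0-9,v0-12,0,0,0],(c[i]+[u0-9,v0-12]).round(1))
# top-corner columns: outer edges along rows
for v in (165,175): print(v,g[v,258:280])
for v in (150,160): print(v,g[v,350:375])
for u in (270,285): print("col",u,g[148:166,u])
for u in (352,360): print("col",u,g[130:150,u])
```

```text
t 13.15 tcp [517.2 -78.5 266.7] yaw -0.227 shift cm [-0.1  -7.27 26.66] f [-2.9  0.4  6.8] q [-0.38  0.01  1.72 -0.    1.41  1.42] 0.1716742647900403 28.052929043769836
165 [126 116 116 123 116 102  81  69  64  66  66  64  56  66  65  63  65  63
  65  65  67  63]
175 [114 112 130 139 142 138 120  91  69  62  63  63  55  60  63  63  66  61
  62  63  66  65]
150 [ 63  67  63  64  67  64  66  64  62  66  69  74  79  74  79 100 121 127
 130 127 130 127 125 128 129]
160 [ 62  62  64  65  63  59  65  64  67  65  71  73  74  72  79 111 118 123
 130 133 134 132 126 122 135]
col 270 [ 65  57  90 118 134 136 131 117 122 107  84  78  74  68  59  60  61  56]
col 285 [116 133 130 114 114 124 106  82  69  64  66  59  63  63  64  62  63  61]
col 352 [38 39 37 40 32 36 42 41 39 41 58 75 83 81 67 63 59 60 60 66]
col 360 [ 66  67  71  74  75  76  76  79  90 119 137 128 110  82  67  60  64  63
  68  64]
```

Run:
```python
from h import *
p,K,E=img("side")
n=cv2.convertScaleAbs(cv2.resize(p[128:248,255:375],(600,600),interpolation=cv2.INTER_CUBIC),alpha=1.6)[:,:,::-1]
o=cv2.imread("pics/b8.png")
pts=[]
for u,v,h in ((96,545,45),(524,440,45),(62,165,40),(530,75,40)):
    y0,y1,x0,x1=max(v-h,0),min(v+h,600),max(u-h,0),min(u+h,600)
    T=o[y0:y1,x0:x1]; a,b,c,d=max(y0-30,0),min(y1+30,600),max(x0-30,0),min(x1+30,600)
    r=cv2.matchTemplate(n[a:b,c:d].copy(),T.copy(),cv2.TM_CCOEFF_NORMED); _,s,_,l=cv2.minMaxLoc(r)
    d2=(l[0]+c-x0,l[1]+a-y0); print((u,v),d2,round(s,2)); pts.append(d2)
def s(u,v,z):
    P=onz(K,E,255+u/5-.4,128+v/5-.4,z)-O; return np.array([P@X,P@Y])
q=[s(u+d[0],v+d[1],z) for (u,v,z),d in zip(((96,553,8),(524,445,8),(62,155,272),(530,66,272)),pts)]
print(np.round(q,1),np.degrees((q[2]-q[0])/264),np.degrees((q[3]-q[1])/264)); go(W(0,0,0))
```

```text
(96, 545) (0, 1) 0.97
(524, 440) (0, 1) 0.94
(62, 165) (3, 1) 0.88
(530, 75) (8, 9) 0.97
[[-141.3  -23.7]
 [ 140.5  -23.4]
 [-138.2   -8.6]
 [ 137.6  -22.7]] [0.65923057 3.28226286] [-0.63136221  0.16122234]
t 13.25 tcp [517.1 -78.4 266.7] yaw -0.227 shift cm [-0.1  -7.27 26.66] f [-3.2  0.3  7.2] q [-0.38  0.01  1.72 -0.    1.41  1.42] 0.17195205399903216 28.051941096782684
```

The feet stayed put. The well-matched corner gives a tilt of about 0.2°, the handle position gives about 0.5°, and the poorly matched corner (against clutter) gives at most 3.3°. All are within the limit and everything is at rest, so I'm handing it in.

```bash
python3 -c "
from bench import manip
print(manip.finish_job())"
```

```text
the job is handed in; nothing more can be done
None
```

I handed the job in with the kickstand open at its stop and the shield upright on its feet, estimated tilt about 0.5° and at most 3.3°. The handle was still held at about 28 N; the verdict wasn't reported back.

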